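# Set the round baubles in their drying dishes

## Task

Take the four round baubles that stand loose on the bench on their steel feet and stand each one upright in the white dish of its size: the largest ball in the largest dish, the next in the next, down to the smallest in the smallest, with each foot flat on the dish's floor inside the rim. Leave the star and the square parcel standing where they are; the baubles in the rack, the bowl and the carton at the edges of the bench are finished stock and not part of the job.

Things in the scene. Friction and masses are not known exactly. Their poses are not given: they have to be found in the camera images.
- ball_tiny: the smallest of the four loose round baubles: a red ball 32 mm in diameter with four thin gold hoops, on an upright 8 mm wooden stick fixed in a flat steel foot 30 mm in diameter and 8 mm thick. Origin at the centre of the foot's underside, z up along the stick; the ball's centre is 70 mm above it, its top 86 mm. Bottom-heavy, about 60 g; grip it across the ball from above
- ball_small: the second smallest of the four loose round baubles: a red ball 42 mm in diameter with four thin gold hoops, on an upright 8 mm wooden stick fixed in a flat steel foot 40 mm in diameter and 8 mm thick. Origin at the centre of the foot's underside, z up along the stick; the ball's centre is 70 mm above it, its top 91 mm. Bottom-heavy, about 90 g; grip it across the ball from above
- ball_medium: the second largest of the four loose round baubles: a red ball 52 mm in diameter with four thin gold hoops, on an upright 8 mm wooden stick fixed in a flat steel foot 50 mm in diameter and 8 mm thick. Origin at the centre of the foot's underside, z up along the stick; the ball's centre is 70 mm above it, its top 96 mm. Bottom-heavy, about 130 g; grip it across the ball from above
- ball_large: the largest of the four loose round baubles: a red ball 62 mm in diameter with four thin gold hoops, on an upright 8 mm wooden stick fixed in a flat steel foot 60 mm in diameter and 8 mm thick. Origin at the centre of the foot's underside, z up along the stick; the ball's centre is 70 mm above it, its top 101 mm. Bottom-heavy, about 180 g; grip it across the ball from above
- dish_tiny: the smallest of the four shallow round dishes of white ceramic, fixed to the table: 50 mm inside and 58 mm outside diameter, floor 4 mm thick, rim top 12 mm above the table. Origin at the centre of its underside, on the table; z up
- dish_small: the second smallest of the four shallow round dishes of white ceramic, fixed to the table: 60 mm inside and 68 mm outside diameter, floor 4 mm thick, rim top 12 mm above the table. Origin at the centre of its underside, on the table; z up
- dish_medium: the second largest of the four shallow round dishes of white ceramic, fixed to the table: 70 mm inside and 78 mm outside diameter, floor 4 mm thick, rim top 12 mm above the table. Origin at the centre of its underside, on the table; z up
- dish_large: the largest of the four shallow round dishes of white ceramic, fixed to the table: 80 mm inside and 88 mm outside diameter, floor 4 mm thick, rim top 12 mm above the table. Origin at the centre of its underside, on the table; z up
- star: a red five-pointed star, lying flat, 68 mm across and 18 mm thick, its middle 70 mm above the origin, on the same kind of stick and steel foot (46 mm). Not a ball: stays where it is. Origin at the centre of the foot's underside
- gift: a red 42 mm square parcel with crossed gold bands, its middle 70 mm above the origin, on the same kind of stick and steel foot (46 mm). Not a ball: stays where it is. Origin at the centre of the foot's underside
Mind the look-alikes: they are no part of the job. What is shaped like the star but orange or purple is not meant. Leave any black or green look-alike of the ball_small alone.

How it is judged:
By the outcome, as a careful person would: the job done as asked, in the order asked, and still so for the second after the job is handed in, with the robot touching nothing.
It also fails if it takes over 112 s, if anything falls off the work surface, if the arm or the gripper's body presses on something with over 40 N, if the wrist force passes 120 N, or if a joint passes its speed limit or range.

## Robot

A 6-joint arm with a two-finger parallel gripper is mounted at the origin on the work surface. World frame = base frame: x ahead of the robot, y to its left, z up, the work surface at z = 0. Lengths are in m, angles in rad, forces in N, time in s.
With the tool pointing down it reaches from about 0.35 to 0.775 m from the base axis. Payload 5.5 kg.
Tool frame: the origin (TCP) lies midway between the tips of the shut fingers; the grasp point (between the pads) lies 19 mm behind it (env.hold_point_z is the distance from the TCP to the grasp point, in m); z points along the fingers, y is the line along which they close (so a half turn about z gives the same grasp; the last joint's range is limited). The gripper opens to 85 mm and grips with 20 to 120 N. Pads are 22 mm wide; open, the fingers measure 114 mm over their backs; the gripper's body (76 mm by 85 mm) begins 54 mm behind the grasp point. The pads swing forward as they close: fully open they stand 13 mm farther back than shut.
Start: joints at [-1.459, 0.313, 0.046, 1.304, 0, 1.431], TCP at [0.143, -0.557, 0.231] pointing down, gripper open.
Joint ranges: [-2.76, 2.76], [-0.86, 1.69], [-1.03, 1.26], [-2.2, 2.34], [-1.47, 1.5], [-3.14, 3.14]. Speed limits (rad/s): [2.57, 2.57, 3.14, 3.14, 3.14, 3.14].

## Interface

Orientations are given as a unit quaternion [w, x, y, z].
In Python, from workcell import env, read_camera gives the robot as it stands. The module is installed in compiled form; this text tells all that it offers.
- The arm moves only by the tool carry_out, never from a script. Its argument "moves" is a list of rows, each an object of numbers: "tx", "ty", "tz": the shift along the world's x, y, z in cm; "wx", "wy", "wz": the turn, a rotation vector about the world's x, y, z in rad; "claw": the closure, from -1 (fully open) to 1 (shut). A call has 1 to 8 rows; each row shifts and turns the commanded pose from where the row before left it; what a row does not reach is not made up. A row lasts 1/8 s, in which the tool goes at most 62.5 mm and 10.7 degrees, less where a joint would pass 70% of its speed; a pose out of reach is approached as far as the arm can. A call is refused whole if a number of a shift passes 6.25 or a number of a turn 0.188, either way. A call with a gripper value outside its range is refused whole. The fingers move at their own pace and stop on an object; "newtons" is the grip in N (left out, the last holds). Time passes only in rows, so rows that do not move let the fingers close. It gives the time, the measured TCP pose, the force, the opening and the grip force at its end, in the units of the state.
- env.get_state(): the state, without advancing time (a new reading comes with each control period).
- read_camera(name): name is "scene" or "top" or "wrist"; returns a dict with "image" (400x640x3 uint8, blue, green, red), "z_map" (400x640 float32, m along the optical axis (not along the pixel's ray), 0 where there is no reading), "fx", "fy", "cx", "cy" (pixels), "k1" (the pictures are not rectified: a ray, as slopes to the right and down, at radius r is drawn at 1 + k1 r^2 times it, then the intrinsics apply), "camera_from_world" (4x4, takes a point from world to camera coordinates); the wrist camera has in their place "hand_eye" (4x4, takes a point from camera to tool coordinates, whose origin is the TCP and whose axes are the flange's). Camera axes: x right, y down, z forward; pixel columns grow to the right and rows downward; lengths in m; the calibration is good to about 2 mm. A picture is of the moment at which its call begins: read the wrist's pose just before it.
- env.hand_in(): hands the job in; it is judged then, once.
The state is a dict: "clock": time; "joint_pos": joint angles; "qvel": joint speeds; "tau": joint torques, N m; "tcp_pos": TCP position; "orientation": TCP orientation; "wrist_force": force on the tool from outside, world axes, zero at the start; "ft_torque": the same for the moment, N m; "finger_gap": finger opening in m; "grip_force": force on a finger pad.
Only numpy, scipy, OpenCV 4.12 (cv2) and the standard library are available. Lean on these libraries where they do the work, as an engineer would, in place of code of your own. Each camera call takes 0.05 s, during which the arm holds its last target. There are 200 camera calls.

## Working session

There is one attempt and no reset: what is moved stays moved. The work goes in short steps, Python scripts to look and compute and a tool call to move; the robot and the scene stay as the last step left them, time stands still between calls to the robot, and variables do not carry over. Pictures are saved under pics/ and viewed, at most 14 in all, crops included, and the job is handed in when it is done.

Besides the shell and the picture viewer there is one more tool, called after "Emit:" as a command line: name --argument value ..., lists and objects as JSON in quotes. carry_out: Moves the arm, as the interface text tells. Its arguments: {"type":"object","properties":{"moves":{"type":"array","items":{"type":"object","properties":{"tx":{"type":"number"},"ty":{"type":"number"},"tz":{"type":"number"},"wx":{"type":"number"},"wy":{"type":"number"},"wz":{"type":"number"},"claw":{"type":"number"}}}},"newtons":{"type":"number"}},"required":["moves"]}

```bash
mkdir -p pics; cat > h.py <<'E'
import numpy as np, cv2
from workcell import env, read_camera
def ray(c,uv):
    K=np.array([[c['fx'],0,c['cx']],[0,c['fy'],c['cy']],[0,0,1.]])
    d=((np.array(uv,float)-[c['cx'],c['cy']])/[c['fx'],c['fy']]); s=d.copy()
    for _ in range(20): s=d/(1+c['k1']*(s@s))
    return np.array([s[0],s[1],1])
def onplane(c,uv,z):
    M=np.linalg.inv(c['camera_from_world']); o=M[:3,3]; d=M[:3,:3]@ray(c,uv)
    return o+d*(z-o[2])/d[2]
def proj(c,p):
    q=c['camera_from_world']@np.append(p,1); s=q[:2]/q[2]; s=s*(1+c['k1']*(s@s))
    return s*[c['fx'],c['fy']]+[c['cx'],c['cy']]
E
python3 - <<'E'
from h import *
for n in('top','scene'):
    c=read_camera(n); np.savez(f'{n}.npz',**c); cv2.imwrite(f'pics/{n}0.png',c['image'])
    print(n,c['fx'],c['k1'],np.linalg.inv(c['camera_from_world']).round(3).tolist())
print(env.get_state())
E
```

```text
top 370.3097346325708 -0.07031216907590705 [[-0.023, -0.998, 0.055, 0.477], [-1.0, 0.023, -0.006, 0.005], [0.004, -0.055, -0.998, 0.997], [0.0, 0.0, 0.0, 1.0]]
scene 463.5955315482723 -0.004445016355658696 [[-0.845, 0.277, -0.458, 1.073], [0.535, 0.471, -0.702, 0.869], [0.021, -0.838, -0.546, 0.705], [0.0, 0.0, 0.0, 1.0]]
{'clock': 0.1, 'joint_pos': array([-1.45859850e+00,  3.13931476e-01,  4.50870637e-02,  1.30361720e+00,
       -1.10337913e-05,  1.43118690e+00]), 'qvel': array([ 4.76222154e-04, -1.90061629e-03,  1.27580527e-03, -9.04890886e-04,
        5.92888963e-05, -5.46602245e-04]), 'tau': array([ 1.44567966e-03, -4.81724453e+01,  2.99244475e+01,  1.26743002e-02,
       -2.27577498e-04,  5.40717679e-06]), 'tcp_pos': array([ 0.14319344, -0.55640386,  0.23049228]), 'orientation': array([-8.32638686e-04,  9.92084258e-01,  1.25571221e-01,  5.89528205e-06]), 'wrist_force': array([-0.04568398,  1.18675911, -0.33314812]), 'ft_torque': array([-0.01377483, -0.03895087,  0.03343371]), 'grip_force': 0.0, 'finger_gap': 0.08540027656881115}
```

View pics/top0.png

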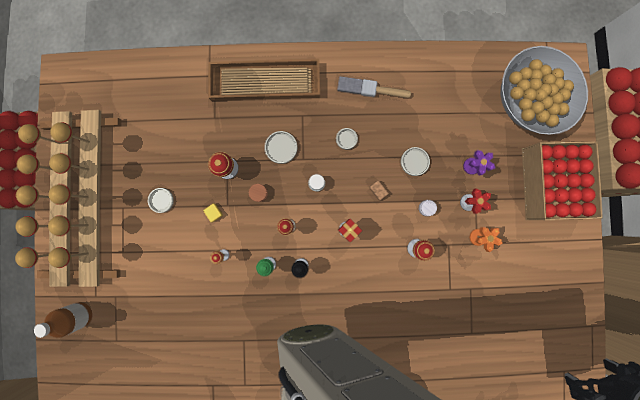

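View pics/scene0.png

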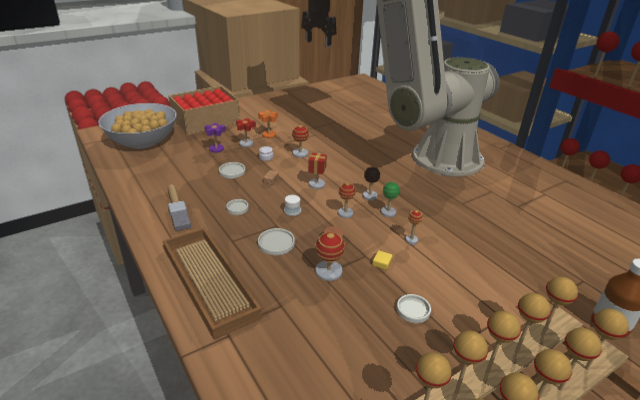

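The top view shows the loose red balls at about (220,163), (424,250), (286,227) and (217,257). The white dishes are at (281,147), (415,161), (161,200) and (347,138). The star is at (480,201) and the parcel at (349,230). The green (265,267) and black (300,268) balls are look-alikes. Next I measure sizes and crop to confirm.

```bash
cat > m.py <<'E'
from h import *
def blobs(c,kind,amin):
    hsv=cv2.cvtColor(c['image'],cv2.COLOR_BGR2HSV); H,S,V=cv2.split(hsv)
    if kind=='red': m=(((H<6)|(H>172))&(S>160)&(V>60))
    else: m=(S<45)&(V>120)
    m=cv2.morphologyEx(m.astype(np.uint8)*255,cv2.MORPH_CLOSE,np.ones((5,5)))
    return [k for k in cv2.findContours(m,cv2.RETR_EXTERNAL,cv2.CHAIN_APPROX_NONE)[0] if cv2.contourArea(k)>amin]
def measure(c,kind,z,amin):
    out=[]
    for k in blobs(c,kind,amin):
        P=np.array([onplane(c,p,z)[:2] for p in k[:,0]],np.float32)
        (e,ax,_)=cv2.fitEllipse(P); (q,r)=cv2.minEnclosingCircle(P)
        uv=k[:,0].mean(0)
        out.append((uv.round(),np.round(e,4),np.round(q,4),np.round(2000*r,1),np.round(np.array(ax)*1000,1)))
    return out
E
python3 - <<'E'
from m import *
c=dict(np.load('top.npz')); 
for kind,z in(('red',.07),('white',.012)):
    print(kind)
    for o in measure(c,kind,z,30):
        if 130<o[0][0]<510 and 110<o[0][1]<300: print(*o)
im=c['image']
for n,(a,b) in enumerate([((130,120),(310,290)),((310,120),(510,290))]): pass
cv2.imwrite('pics/crop.png',cv2.resize(im[120:290,140:510],None,fx=2.16,fy=2.16,interpolation=cv2.INTER_CUBIC))
E
```

```text
red
[216. 257.] [0.3872 0.2606] [0.3888 0.2593] 26.1 [17.2 24.3]
[423. 250.] [ 0.3936 -0.2582] [ 0.3937 -0.2583] 48.6 [42.2 44.7]
[350. 230.] [ 0.4473 -0.0747] [ 0.4474 -0.0758] 55.4 [45.4 46.5]
[285. 227.] [0.4608 0.0847] [0.46   0.0861] 39.0 [31.7 36.7]
[479. 201.] [ 0.5128 -0.4074] [ 0.5142 -0.4062] 71.4 [56.2 60.5]
[221. 164.] [0.6203 0.2463] [0.6198 0.2459] 59.9 [53.8 56. ]
white
[224. 254.] [0.3894 0.2549] [0.3882 0.2578] 29.8 [21.1 28.4]
[412. 247.] [ 0.3946 -0.2528] [ 0.3934 -0.255 ] 49.3 [38.8 44. ]
[427. 208.] [ 0.5    -0.2908] [ 0.4989 -0.2907] 49.3 [40.6 47.7]
[467. 202.] [ 0.5124 -0.3992] [ 0.5124 -0.4023] 45.0 [33.  42.5]
[160. 200.] [0.5371 0.4288] [0.5374 0.4286] 68.6 [65.3 65.8]
[316. 182.] [0.5752 0.0066] [0.5753 0.0064] 45.9 [40.9 44.3]
[415. 161.] [ 0.6267 -0.2619] [ 0.6267 -0.2617] 78.5 [75.5 76.4]
[280. 147.] [0.6733 0.0998] [0.6727 0.1003] 88.7 [84.9 85.6]
[346. 138.] [ 0.6925 -0.078 ] [ 0.6924 -0.0777] 59.3 [55.  57.2]
```

View pics/crop.png

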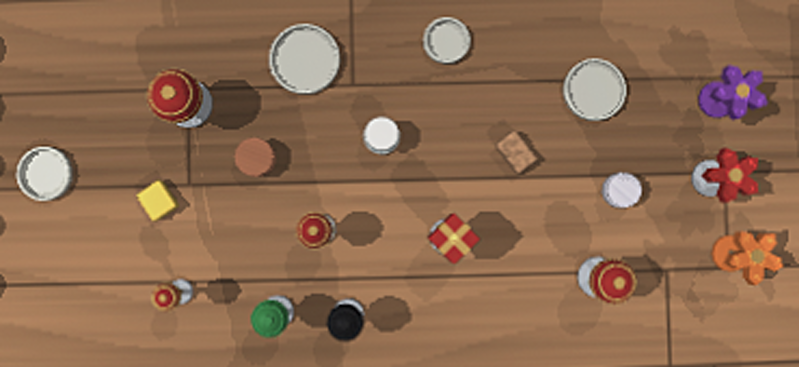

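The crop confirms it. The balls measure large to small at (220,163), (424,250), (286,227) and (217,257), and the dishes measure 88, 78, 68 and 58 mm at (281,147), (415,161), (161,200) and (347,138). I'll fit sphere centres from the depth map and cross-check with the scene view.

```bash
python3 - <<'E'
from h import *
from scipy.optimize import least_squares
def cloud(c):
    v,u=np.mgrid[0:400,0:640]; u=u.ravel();v=v.ravel();z=c['z_map'].ravel()
    d=np.stack([(u-c['cx'])/c['fx'],(v-c['cy'])/c['fy']],1); s=d.copy()
    for _ in range(20): s=d/(1+c['k1']*(s**2).sum(1,keepdims=True))
    P=np.c_[s,np.ones(len(s))]*z[:,None]; M=np.linalg.inv(c['camera_from_world'])
    W=P@M[:3,:3].T+M[:3,3]; return W[z>0]
cl={n:cloud(dict(np.load(n+'.npz'))) for n in('top','scene')}
for name,g,r in(('large',(.62,.246),.031),('medium',(.394,-.258),.026),('small',(.460,.085),.021),('tiny',(.387,.26),.016),('green',(.37,.13),.021),('black',(.37,.05),.021)):
    for n,W in cl.items():
        p=np.r_[g,.07]
        for _ in range(3):
            Q=W[(np.linalg.norm(W-p,axis=1)<r+.008)&(W[:,2]>.07-.7*r)]
            p=least_squares(lambda x:np.linalg.norm(Q-x,axis=1)-r,p,loss='soft_l1',f_scale=.001).x
        print(name,n,p.round(4),len(Q))
    F=W=cl['top']; F=W[(np.linalg.norm(W[:,:2]-p[:2],axis=1)<.05)&(W[:,2]<.012)]
print('table z',[np.median(W[(abs(W[:,0]-.5)<.2)&(abs(W[:,1])<.3)&(W[:,2]<.02)][:,2]) for W in cl.values()])
E
```

```text
large top [0.6213 0.2472 0.0695] 519
large scene [0.6218 0.2444 0.072 ] 699
medium top [ 0.3928 -0.259   0.0688] 361
medium scene [ 0.3933 -0.2606  0.0729] 229
small top [0.4606 0.0849 0.0693] 236
small scene [0.4613 0.0838 0.0724] 227
tiny top [0.3878 0.2604 0.0698] 135
tiny scene [0.3885 0.2573 0.0723] 164
green top [0.3596 0.1391 0.0697] 247
green scene [0.3616 0.1374 0.0724] 230
black top [0.3535 0.0516 0.0696] 241
black scene [0.355  0.0507 0.0726] 203
table z [np.float64(-0.0006965262797048455), np.float64(0.0025534782454662563)]
```

Emit:
carry_out --moves '[{"tx": 2, "ty": 2, "tz": 1, "wz": 0.18, "claw": -1}, {"tx": 2, "ty": 2, "wz": 0.18}, {"tx": 2, "ty": 2, "wz": 0.18}, {"tx": 2, "ty": 2, "wz": 0.18}, {"tx": 2, "ty": 2, "wz": 0.18}, {"tx": 2, "ty": 2, "wz": 0.18}, {"tx": 2, "ty": 2, "wz": 0.18}, {"tx": 2, "ty": 2, "wz": 0.18}]' --newtons 30

```text
invalid input at $.moves[0]: expected keys tx, ty, tz, wx, wy, wz, claw
```

Emit:
carry_out --moves '[{"tx": 3, "ty": 5, "tz": 0, "wx": 0, "wy": 0, "wz": 0.17, "claw": -1}, {"tx": 3, "ty": 5, "tz": 0, "wx": 0, "wy": 0, "wz": 0.17, "claw": -1}, {"tx": 3, "ty": 5, "tz": 0, "wx": 0, "wy": 0, "wz": 0.17, "claw": -1}, {"tx": 3, "ty": 5, "tz": 0, "wx": 0, "wy": 0, "wz": 0.17, "claw": -1}, {"tx": 3, "ty": 5, "tz": 0, "wx": 0, "wy": 0, "wz": 0.17, "claw": -1}, {"tx": 3, "ty": 5, "tz": 0, "wx": 0, "wy": 0, "wz": 0.17, "claw": -1}, {"tx": 3, "ty": 5, "tz": 0, "wx": 0, "wy": 0, "wz": 0.17, "claw": -1}, {"tx": 3, "ty": 5, "tz": 0, "wx": 0, "wy": 0, "wz": 0.17, "claw": -1}]' --newtons 30

```text
clock: 1.1
tcp_pos: [0.3838, -0.1551, 0.2312]
orientation: [0.0, 0.691, 0.723, 0.0]
wrist_force: [1.2, 0.1, 0.1]
finger_gap: 0.0852
grip_force: 0.0
```

Emit:
carry_out --moves '[{"tx": 3, "ty": 5, "tz": 0, "wx": 0, "wy": 0, "wz": 0.17, "claw": -1}, {"tx": 3, "ty": 5, "tz": 0, "wx": 0, "wy": 0, "wz": 0.17, "claw": -1}, {"tx": 3, "ty": 5, "tz": 0, "wx": 0, "wy": 0, "wz": 0.17, "claw": -1}, {"tx": 3, "ty": 5, "tz": 0, "wx": 0, "wy": 0, "wz": 0.17, "claw": -1}, {"tx": 3, "ty": 5, "tz": 0, "wx": 0, "wy": 0, "wz": 0.17, "claw": -1}, {"tx": 3, "ty": 5, "tz": 0, "wx": 0, "wy": 0, "wz": 0.17, "claw": -1}, {"tx": 3, "ty": 5, "tz": 0, "wx": 0, "wy": 0, "wz": 0.17, "claw": -1}, {"tx": 0, "ty": 0, "tz": 0, "wx": 0, "wy": 0, "wz": 0, "claw": -1}]'

```text
clock: 2.1
tcp_pos: [0.5941, 0.1964, 0.2291]
orientation: [-0.001, 0.167, 0.986, -0.0]
wrist_force: [-0.1, -0.6, 0.2]
finger_gap: 0.0853
grip_force: 0.0
```

Emit:
carry_out --moves '[{"tx": 2.7, "ty": 5, "tz": 0, "wx": 0, "wy": 0, "wz": 0, "claw": -1}, {"tx": 0, "ty": 0, "tz": -4, "wx": 0, "wy": 0, "wz": 0, "claw": -1}, {"tx": 0, "ty": 0, "tz": -4, "wx": 0, "wy": 0, "wz": 0, "claw": -1}, {"tx": 0, "ty": 0, "tz": 0, "wx": 0, "wy": 0, "wz": 0, "claw": -1}]'

```text
clock: 2.6
tcp_pos: [0.617, 0.2414, 0.1474]
orientation: [-0.004, 0.17, 0.985, -0.002]
wrist_force: [-0.1, -0.3, 0.9]
finger_gap: 0.0851
grip_force: 0.0
```

```bash
python3 - <<'E'
from h import *
s=env.get_state(); c=read_camera('wrist'); cv2.imwrite('pics/w1.png',c['image']); np.savez('w1.npz',pos=s['tcp_pos'],q=s['orientation'],**c)
print(s['tcp_pos'],c['hand_eye'].round(3).tolist(),env.hold_point_z,s['joint_pos'].round(2))
E
```

```text
[0.61699974 0.2414455  0.14743554] [[0.001, -0.953, -0.303, 0.077], [1.0, 0.001, -0.001, 0.0], [0.001, -0.303, 0.953, -0.142], [0.0, 0.0, 0.0, 1.0]] 0.0187 [ 0.25  0.52  0.16  1.21 -0.    0.59]
```

View pics/w1.png

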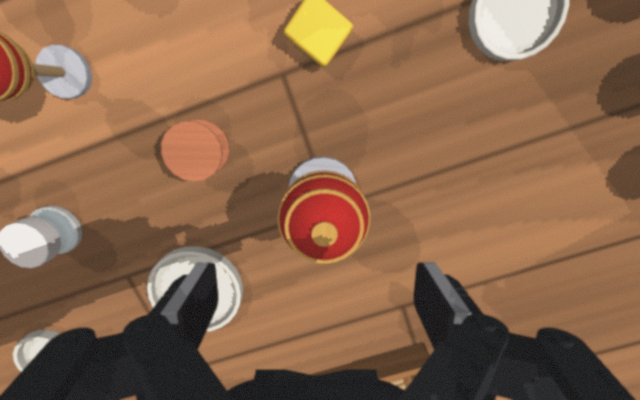

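The wrist view shows the largest ball at (324,218), centred between the fingers and clear of both. I'll descend.

Emit:
carry_out --moves '[{"tx": 0, "ty": 0, "tz": -4, "wx": 0, "wy": 0, "wz": 0, "claw": -1}, {"tx": 0, "ty": 0, "tz": -4, "wx": 0, "wy": 0, "wz": 0, "claw": -1}, {"tx": 0, "ty": 0, "tz": -2, "wx": 0, "wy": 0, "wz": 0, "claw": -1}, {"tx": 0, "ty": 0, "tz": 0, "wx": 0, "wy": 0, "wz": 0, "claw": -1}, {"tx": 0, "ty": 0, "tz": 0, "wx": 0, "wy": 0, "wz": 0, "claw": -1}]'

```text
clock: 3.28
tcp_pos: [0.622, 0.2432, 0.0541]
orientation: [0.002, 0.169, 0.986, 0.001]
wrist_force: [0.3, 0.2, -0.5]
finger_gap: 0.0851
grip_force: 0.0
```

Emit:
carry_out --moves '[{"tx": 0, "ty": 0, "tz": -0.7, "wx": 0, "wy": 0, "wz": 0, "claw": -1}, {"tx": 0, "ty": 0, "tz": 0, "wx": 0, "wy": 0, "wz": 0, "claw": 0}, {"tx": 0, "ty": 0, "tz": 0, "wx": 0, "wy": 0, "wz": 0, "claw": 0.3}, {"tx": 0, "ty": 0, "tz": 0, "wx": 0, "wy": 0, "wz": 0, "claw": 1}, {"tx": 0, "ty": 0, "tz": 0, "wx": 0, "wy": 0, "wz": 0, "claw": 1}, {"tx": 0, "ty": 0, "tz": 0, "wx": 0, "wy": 0, "wz": 0, "claw": 1}]' --newtons 30

```text
clock: 4.03
tcp_pos: [0.6207, 0.2432, 0.045]
orientation: [0.001, 0.169, 0.986, 0.0]
wrist_force: [-0.6, 0.6, 5.2]
finger_gap: 0.0603
grip_force: 32.4
```

Emit:
carry_out --moves '[{"tx": 0, "ty": 0, "tz": 1, "wx": 0, "wy": 0, "wz": 0, "claw": 1}, {"tx": 0, "ty": 0, "tz": 1, "wx": 0, "wy": 0, "wz": 0, "claw": 1}, {"tx": 0, "ty": 0, "tz": 0, "wx": 0, "wy": 0, "wz": 0, "claw": 1}, {"tx": 0, "ty": 0, "tz": 0, "wx": 0, "wy": 0, "wz": 0, "claw": 1}]'

```text
clock: 4.53
tcp_pos: [0.6201, 0.243, 0.0641]
orientation: [-0.0, 0.169, 0.986, -0.0]
wrist_force: [-1.1, 0.5, -2.1]
finger_gap: 0.0606
grip_force: 33.1
```

```bash
python3 - <<'E'
from h import *
c=read_camera('scene'); s=env.get_state(); print(s['wrist_force'],s['finger_gap'],s['tcp_pos'])
cv2.imwrite('pics/s1.png',cv2.resize(c['image'][150:320,220:460],None,fx=2.5,fy=2.5))
E
```

```text
[-0.64043013  0.16680872 -2.4903371 ] 0.060373988506334686 [0.61993746 0.24298319 0.06391402]
```

View pics/s1.png

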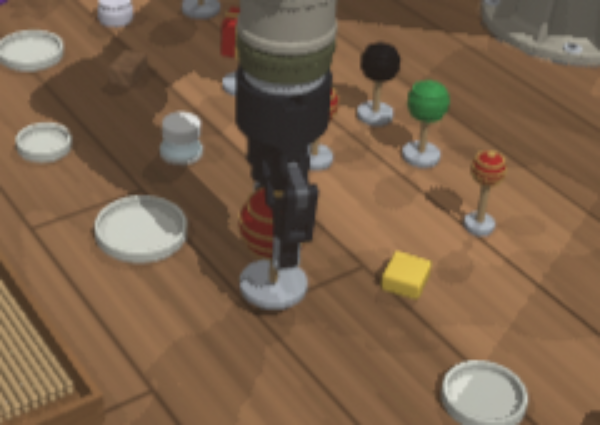

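The largest ball is held firmly and upright, with its foot off the bench at crop pixel (273,283). I'll move it to the largest dish.

Emit:
carry_out --moves '[{"tx": 0, "ty": 0, "tz": 3, "wx": 0, "wy": 0, "wz": 0, "claw": 1}, {"tx": 1.3, "ty": -3.6, "tz": 1, "wx": 0, "wy": 0, "wz": 0, "claw": 1}, {"tx": 1.3, "ty": -3.6, "tz": 0, "wx": 0, "wy": 0, "wz": 0, "claw": 1}, {"tx": 1.3, "ty": -3.6, "tz": 0, "wx": 0, "wy": 0, "wz": 0, "claw": 1}, {"tx": 1.4, "ty": -3.5, "tz": 0, "wx": 0, "wy": 0, "wz": 0, "claw": 1}, {"tx": 0, "ty": 0, "tz": -2, "wx": 0, "wy": 0, "wz": 0, "claw": 1}, {"tx": 0, "ty": 0, "tz": 0, "wx": 0, "wy": 0, "wz": 0, "claw": 1}, {"tx": 0, "ty": 0, "tz": 0, "wx": 0, "wy": 0, "wz": 0, "claw": 1}]'

```text
clock: 5.58
tcp_pos: [0.6729, 0.1005, 0.0843]
orientation: [-0.0, 0.169, 0.986, -0.0]
wrist_force: [0.3, 0.4, -1.5]
finger_gap: 0.0605
grip_force: 33.6
```

```bash
cat > look.py <<'E'
import sys
from h import *
n=sys.argv[1]; u,v=map(int,sys.argv[2:4])
c=read_camera('scene'); s=env.get_state(); print(s['wrist_force'].round(1),s['finger_gap'],s['tcp_pos'],s['clock'])
cv2.imwrite(f'pics/{n}.png',cv2.resize(c['image'][max(0,v-75):v+75,max(0,u-100):u+100],None,fx=3,fy=3))
E
python3 look.py s2 275 220
```

```text
[-0.7 -0.5 -2.2] 0.060529694554173966 [0.67327917 0.10070481 0.08478995] 5.625
```

View pics/s2.png

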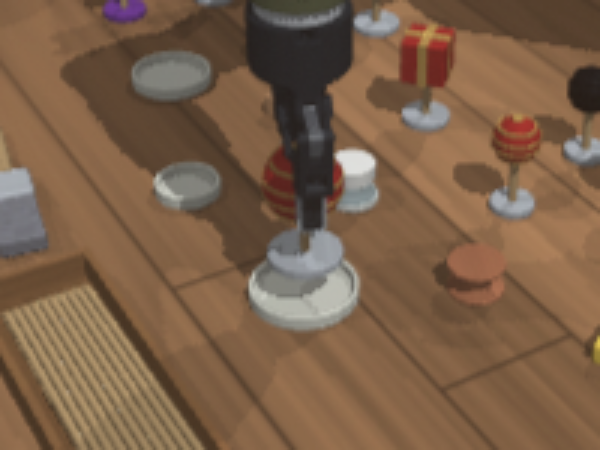

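The foot hangs over the middle of the largest dish, crop pixel (304,250). I'll lower it and release.

Emit:
carry_out --moves '[{"tx": 0, "ty": 0, "tz": -2, "wx": 0, "wy": 0, "wz": 0, "claw": 1}, {"tx": 0, "ty": 0, "tz": -1, "wx": 0, "wy": 0, "wz": 0, "claw": 1}, {"tx": 0, "ty": 0, "tz": -0.4, "wx": 0, "wy": 0, "wz": 0, "claw": 1}, {"tx": 0, "ty": 0, "tz": 0, "wx": 0, "wy": 0, "wz": 0, "claw": 1}, {"tx": 0, "ty": 0, "tz": 0, "wx": 0, "wy": 0, "wz": 0, "claw": 1}]'

```text
clock: 6.25
tcp_pos: [0.6737, 0.1002, 0.051]
orientation: [0.001, 0.169, 0.986, 0.0]
wrist_force: [0.1, 0.0, -2.8]
finger_gap: 0.0602
grip_force: 33.7
```

Emit:
carry_out --moves '[{"tx": 0, "ty": 0, "tz": -0.2, "wx": 0, "wy": 0, "wz": 0, "claw": 1}, {"tx": 0, "ty": 0, "tz": 0, "wx": 0, "wy": 0, "wz": 0, "claw": 1}, {"tx": 0, "ty": 0, "tz": 0, "wx": 0, "wy": 0, "wz": 0, "claw": 0}, {"tx": 0, "ty": 0, "tz": 0, "wx": 0, "wy": 0, "wz": 0, "claw": -0.6}, {"tx": 0, "ty": 0, "tz": 0, "wx": 0, "wy": 0, "wz": 0, "claw": -1}, {"tx": 0, "ty": 0, "tz": 0, "wx": 0, "wy": 0, "wz": 0, "claw": -1}]'

```text
clock: 7.0
tcp_pos: [0.6732, 0.1, 0.0482]
orientation: [-0.0, 0.169, 0.986, 0.0]
wrist_force: [-0.4, 1.4, -0.1]
finger_gap: 0.0853
grip_force: 0.0
```

Emit:
carry_out --moves '[{"tx": 0, "ty": 0, "tz": 4, "wx": 0, "wy": 0, "wz": 0, "claw": -1}, {"tx": 0, "ty": 0, "tz": 5, "wx": 0, "wy": 0, "wz": 0, "claw": -1}, {"tx": 0, "ty": 0, "tz": 5, "wx": 0, "wy": 0, "wz": 0, "claw": -1}, {"tx": -4, "ty": -5, "tz": 3, "wx": 0, "wy": 0, "wz": 0, "claw": -1}, {"tx": -4, "ty": -5, "tz": 0, "wx": 0, "wy": 0, "wz": 0, "claw": -1}, {"tx": -4, "ty": -5, "tz": 0, "wx": 0, "wy": 0, "wz": 0, "claw": -1}, {"tx": -4, "ty": -5, "tz": 0, "wx": 0, "wy": 0, "wz": 0, "claw": -1}, {"tx": -4, "ty": -5, "tz": 0, "wx": 0, "wy": 0, "wz": 0, "claw": -1}]'

```text
clock: 8.0
tcp_pos: [0.4804, -0.1406, 0.2151]
orientation: [0.0, 0.169, 0.986, -0.0]
wrist_force: [1.0, -1.5, 0.4]
finger_gap: 0.0853
grip_force: 0.0
```

Emit:
carry_out --moves '[{"tx": -4, "ty": -5, "tz": 0, "wx": 0, "wy": 0, "wz": 0, "claw": -1}, {"tx": -4, "ty": -6, "tz": 0, "wx": 0, "wy": 0, "wz": 0, "claw": -1}, {"tx": 0, "ty": 0, "tz": 0, "wx": 0, "wy": 0, "wz": 0, "claw": -1}, {"tx": 0, "ty": 0, "tz": 0, "wx": 0, "wy": 0, "wz": 0, "claw": -1}]'

```text
clock: 8.5
tcp_pos: [0.4079, -0.2401, 0.2149]
orientation: [0.0, 0.17, 0.985, 0.0]
wrist_force: [-0.0, 1.2, -0.6]
finger_gap: 0.0853
grip_force: 0.0
```

```bash
python3 look.py s3 275 220
```

```text
[-0.1  0.9 -0. ] 0.08556112093658642 [ 0.40837877 -0.23949097  0.21488954] 8.55
```

View pics/s3.png

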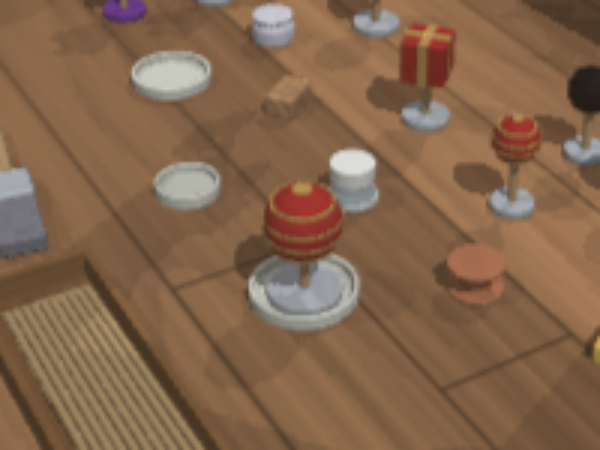

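The largest ball stands flat and centred in the largest dish, crop pixel (304,290). Next is the medium ball.

Emit:
carry_out --moves '[{"tx": -1.5, "ty": -2, "tz": 0, "wx": 0, "wy": 0, "wz": 0, "claw": -1}, {"tx": 0, "ty": 0, "tz": -3, "wx": 0, "wy": 0, "wz": 0, "claw": -1}, {"tx": 0, "ty": 0, "tz": -4, "wx": 0, "wy": 0, "wz": 0, "claw": -1}, {"tx": 0, "ty": 0, "tz": -4, "wx": 0, "wy": 0, "wz": 0, "claw": -1}, {"tx": 0, "ty": 0, "tz": -4, "wx": 0, "wy": 0, "wz": 0, "claw": -1}, {"tx": 0, "ty": 0, "tz": -1.9, "wx": 0, "wy": 0, "wz": 0, "claw": -1}, {"tx": 0, "ty": 0, "tz": 0, "wx": 0, "wy": 0, "wz": 0, "claw": -1}, {"tx": 0, "ty": 0, "tz": 0, "wx": 0, "wy": 0, "wz": 0, "claw": -1}]'

```text
clock: 9.55
tcp_pos: [0.3942, -0.2597, 0.0466]
orientation: [0.0, 0.168, 0.986, -0.0]
wrist_force: [-0.1, 0.1, -0.2]
finger_gap: 0.085
grip_force: 0.0
```

Emit:
carry_out --moves '[{"tx": 0, "ty": 0, "tz": 0, "wx": 0, "wy": 0, "wz": 0, "claw": 0}, {"tx": 0, "ty": 0, "tz": 0, "wx": 0, "wy": 0, "wz": 0, "claw": 0.3}, {"tx": 0, "ty": 0, "tz": 0, "wx": 0, "wy": 0, "wz": 0, "claw": 1}, {"tx": 0, "ty": 0, "tz": 0, "wx": 0, "wy": 0, "wz": 0, "claw": 1}, {"tx": 0, "ty": 0, "tz": 0, "wx": 0, "wy": 0, "wz": 0, "claw": 1}, {"tx": 0, "ty": 0, "tz": 0, "wx": 0, "wy": 0, "wz": 0, "claw": 1}]'

```text
clock: 10.3
tcp_pos: [0.3937, -0.2607, 0.0469]
orientation: [0.001, 0.169, 0.986, -0.0]
wrist_force: [-0.1, 1.2, 5.4]
finger_gap: 0.051
grip_force: 30.5
```

Emit:
carry_out --moves '[{"tx": 0, "ty": 0, "tz": 3, "wx": 0, "wy": 0, "wz": 0, "claw": 1}, {"tx": 0, "ty": 0, "tz": 4, "wx": 0, "wy": 0, "wz": 0, "claw": 1}, {"tx": 4.6, "ty": 0, "tz": 1, "wx": 0, "wy": 0, "wz": 0, "claw": 1}, {"tx": 4.7, "ty": 0, "tz": 0, "wx": 0, "wy": 0, "wz": 0, "claw": 1}, {"tx": 4.7, "ty": 0, "tz": 0, "wx": 0, "wy": 0, "wz": 0, "claw": 1}, {"tx": 4.7, "ty": 0, "tz": 0, "wx": 0, "wy": 0, "wz": 0, "claw": 1}, {"tx": 4.6, "ty": -0.1, "tz": 0, "wx": 0, "wy": 0, "wz": 0, "claw": 1}, {"tx": 0, "ty": 0, "tz": -4, "wx": 0, "wy": 0, "wz": 0, "claw": 1}]'

```text
clock: 11.3
tcp_pos: [0.6325, -0.263, 0.0889]
orientation: [0.005, 0.168, 0.986, -0.002]
wrist_force: [0.3, 0.2, -2.4]
finger_gap: 0.0503
grip_force: 31.9
```

Emit:
carry_out --moves '[{"tx": 0, "ty": 0, "tz": 0, "wx": 0, "wy": 0, "wz": 0, "claw": 1}, {"tx": 0, "ty": 0, "tz": 0, "wx": 0, "wy": 0, "wz": 0, "claw": 1}]'

```text
clock: 11.55
tcp_pos: [0.6253, -0.2611, 0.0862]
orientation: [-0.001, 0.169, 0.986, 0.0]
wrist_force: [-0.2, -0.5, -1.4]
finger_gap: 0.0509
grip_force: 31.9
```

```bash
python3 look.py s4 235 160
```

```text
[ 0.   0.8 -0.2] 0.050676712637612586 [ 0.62590658 -0.26151351  0.08717917] 11.6
```

View pics/s4.png

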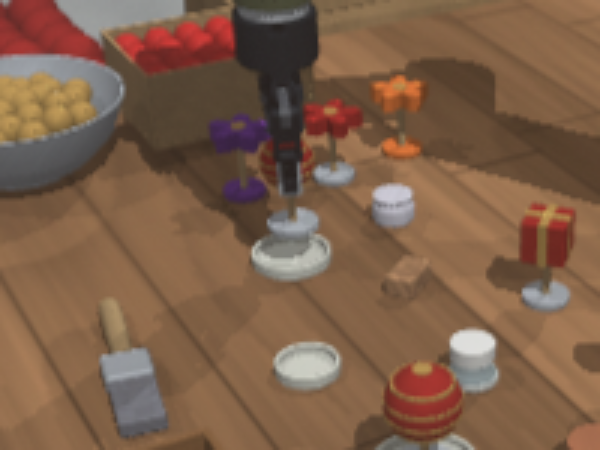

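The medium ball's foot is over the middle of its dish, crop pixel (292,222). I'll lower it and release.

Emit:
carry_out --moves '[{"tx": 0, "ty": 0, "tz": -2, "wx": 0, "wy": 0, "wz": 0, "claw": 1}, {"tx": 0, "ty": 0, "tz": -1, "wx": 0, "wy": 0, "wz": 0, "claw": 1}, {"tx": 0, "ty": 0, "tz": -0.5, "wx": 0, "wy": 0, "wz": 0, "claw": 1}, {"tx": 0, "ty": 0, "tz": -0.1, "wx": 0, "wy": 0, "wz": 0, "claw": 1}, {"tx": 0, "ty": 0, "tz": 0, "wx": 0, "wy": 0, "wz": 0, "claw": 1}, {"tx": 0, "ty": 0, "tz": 0, "wx": 0, "wy": 0, "wz": 0, "claw": 1}]'

```text
clock: 12.35
tcp_pos: [0.6265, -0.2615, 0.0514]
orientation: [0.001, 0.169, 0.986, -0.0]
wrist_force: [-2.8, 1.9, 6.7]
finger_gap: 0.0501
grip_force: 32.3
```

Emit:
carry_out --moves '[{"tx": 0, "ty": 0, "tz": 0, "wx": 0, "wy": 0, "wz": 0, "claw": 0.2}, {"tx": 0, "ty": 0, "tz": 0, "wx": 0, "wy": 0, "wz": 0, "claw": -0.6}, {"tx": 0, "ty": 0, "tz": 0, "wx": 0, "wy": 0, "wz": 0, "claw": -1}, {"tx": 0, "ty": 0, "tz": 0, "wx": 0, "wy": 0, "wz": 0, "claw": -1}]'

```text
clock: 12.85
tcp_pos: [0.626, -0.2611, 0.0496]
orientation: [-0.0, 0.169, 0.986, 0.0]
wrist_force: [-0.1, -0.5, -0.2]
finger_gap: 0.0854
grip_force: 0.0
```

Emit:
carry_out --moves '[{"tx": 0, "ty": 0, "tz": 4, "wx": 0, "wy": 0, "wz": 0, "claw": -1}, {"tx": 0, "ty": 0, "tz": 5, "wx": 0, "wy": 0, "wz": 0, "claw": -1}, {"tx": 0, "ty": 0, "tz": 5, "wx": 0, "wy": 0, "wz": 0, "claw": -1}, {"tx": -2.4, "ty": 5, "tz": 3, "wx": 0, "wy": 0, "wz": 0, "claw": -1}, {"tx": -2.4, "ty": 5, "tz": 0, "wx": 0, "wy": 0, "wz": 0, "claw": -1}, {"tx": -2.4, "ty": 5, "tz": 0, "wx": 0, "wy": 0, "wz": 0, "claw": -1}, {"tx": -2.4, "ty": 5, "tz": 0, "wx": 0, "wy": 0, "wz": 0, "claw": -1}, {"tx": -2.4, "ty": 5, "tz": 0, "wx": 0, "wy": 0, "wz": 0, "claw": -1}]'

```text
clock: 13.85
tcp_pos: [0.5053, -0.0101, 0.2196]
orientation: [0.0, 0.169, 0.986, 0.0]
wrist_force: [0.6, 1.0, -0.2]
finger_gap: 0.0853
grip_force: 0.0
```

Emit:
carry_out --moves '[{"tx": -2.4, "ty": 5, "tz": 0, "wx": 0, "wy": 0, "wz": 0, "claw": -1}, {"tx": -2.4, "ty": 4.6, "tz": 0, "wx": 0, "wy": 0, "wz": 0, "claw": -1}, {"tx": 0, "ty": 0, "tz": 0, "wx": 0, "wy": 0, "wz": 0, "claw": -1}, {"tx": 0, "ty": 0, "tz": 0, "wx": 0, "wy": 0, "wz": 0, "claw": -1}]'

```text
clock: 14.35
tcp_pos: [0.4586, 0.0844, 0.2198]
orientation: [0.001, 0.169, 0.986, -0.0]
wrist_force: [0.4, -0.4, -0.3]
finger_gap: 0.0856
grip_force: 0.0
```

```bash
python3 look.py s5 235 160; python3 - <<'E'
from h import *
s=env.get_state(); c=read_camera('wrist'); cv2.imwrite('pics/w2.png',c['image']); print(s['tcp_pos'])
E
```

```text
[-0.4 -0.2  0.1] 0.08547144130247315 [0.45884202 0.0839335  0.21965569] 14.4
[0.45884202 0.0839335  0.21965569]
```

View pics/s5.png

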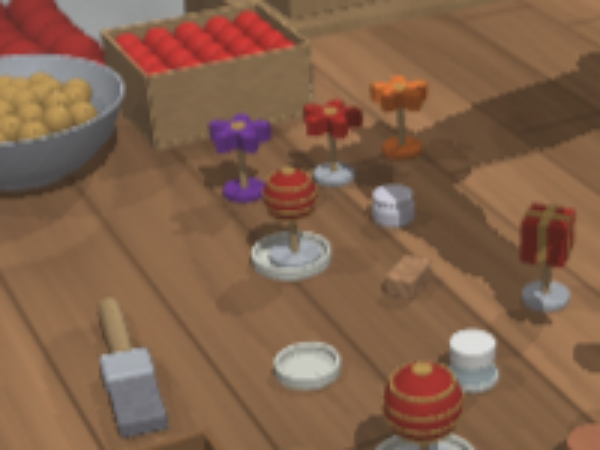

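View pics/w2.png

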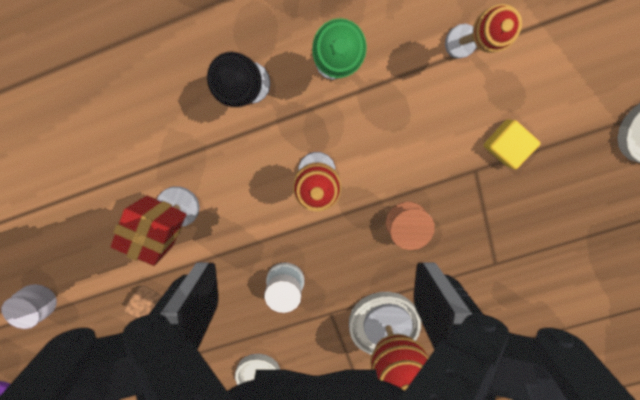

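The medium ball stands in its dish at crop pixel (290,255). The wrist view shows the small ball at (317,187), centred between the fingers with the green and black look-alikes clear of them. I'll descend on it.

Emit:
carry_out --moves '[{"tx": 0.2, "ty": 0, "tz": -3, "wx": 0, "wy": 0, "wz": 0, "claw": -1}, {"tx": 0, "ty": 0, "tz": -4, "wx": 0, "wy": 0, "wz": 0, "claw": -1}, {"tx": 0, "ty": 0, "tz": -4, "wx": 0, "wy": 0, "wz": 0, "claw": -1}, {"tx": 0, "ty": 0, "tz": -4, "wx": 0, "wy": 0, "wz": 0, "claw": -1}, {"tx": 0, "ty": 0, "tz": -2.2, "wx": 0, "wy": 0, "wz": 0, "claw": -1}, {"tx": 0, "ty": 0, "tz": 0, "wx": 0, "wy": 0, "wz": 0, "claw": -1}, {"tx": 0, "ty": 0, "tz": 0, "wx": 0, "wy": 0, "wz": 0, "claw": -1}]'

```text
clock: 15.32
tcp_pos: [0.4613, 0.0838, 0.0483]
orientation: [0.0, 0.17, 0.985, 0.0]
wrist_force: [-0.2, 0.2, -0.1]
finger_gap: 0.0856
grip_force: 0.0
```

Emit:
carry_out --moves '[{"tx": 0, "ty": 0, "tz": 0, "wx": 0, "wy": 0, "wz": 0, "claw": 0}, {"tx": 0, "ty": 0, "tz": 0, "wx": 0, "wy": 0, "wz": 0, "claw": 0.3}, {"tx": 0, "ty": 0, "tz": 0, "wx": 0, "wy": 0, "wz": 0, "claw": 1}, {"tx": 0, "ty": 0, "tz": 0, "wx": 0, "wy": 0, "wz": 0, "claw": 1}, {"tx": 0, "ty": 0, "tz": 0, "wx": 0, "wy": 0, "wz": 0, "claw": 1}, {"tx": 0, "ty": 0, "tz": 0, "wx": 0, "wy": 0, "wz": 0, "claw": 1}]'

```text
clock: 16.08
tcp_pos: [0.4609, 0.0845, 0.0485]
orientation: [0.001, 0.169, 0.986, 0.0]
wrist_force: [-0.7, -0.4, 6.1]
finger_gap: 0.0403
grip_force: 29.8
```

Emit:
carry_out --moves '[{"tx": 0, "ty": 0, "tz": 3, "wx": 0, "wy": 0, "wz": 0, "claw": 1}, {"tx": 0, "ty": 0, "tz": 4, "wx": 0, "wy": 0, "wz": 0, "claw": 1}, {"tx": 1, "ty": 4.5, "tz": 1, "wx": 0, "wy": 0, "wz": 0, "claw": 1}, {"tx": 1, "ty": 5, "tz": 0, "wx": 0, "wy": 0, "wz": 0, "claw": 1}, {"tx": 1, "ty": 5, "tz": 0, "wx": 0, "wy": 0, "wz": 0, "claw": 1}, {"tx": 0, "ty": 0, "tz": 0, "wx": 0, "wy": 0, "wz": 0, "claw": 1}]'

```text
clock: 16.82
tcp_pos: [0.4905, 0.2325, 0.1274]
orientation: [0.0, 0.167, 0.986, 0.0]
wrist_force: [-0.3, -0.2, -0.8]
finger_gap: 0.0404
grip_force: 30.9
```

```bash
python3 - <<'E'
from h import *
c=dict(np.load('top.npz'))
for u in range(70,150,8):
    z=[]
    for v in range(170,232,3):
        d=c['z_map'][v,u]; M=np.linalg.inv(c['camera_from_world']); p=M[:3,:3]@(ray(c,(u,v))*d)+M[:3,3]; z.append(p)
    z=np.array(z); k=z[:,2].argmax(); print(u,z[k].round(3))
E
```

```text
70 [0.477 0.593 0.143]
78 [0.477 0.618 0.074]
86 [0.548 0.615 0.046]
94 [0.596 0.599 0.037]
102 [0.533 0.596 0.003]
110 [0.5   0.574 0.   ]
118 [0.582 0.55  0.003]
126 [0.507 0.528 0.002]
134 [0.507 0.505 0.002]
142 [0.572 0.482 0.003]
```

Emit:
carry_out --moves '[{"tx": 1.2, "ty": 4.9, "tz": 0, "wx": 0, "wy": 0, "wz": 0, "claw": 1}, {"tx": 1.2, "ty": 4.9, "tz": 0, "wx": 0, "wy": 0, "wz": 0, "claw": 1}, {"tx": 1.1, "ty": 4.9, "tz": 0, "wx": 0, "wy": 0, "wz": 0, "claw": 1}, {"tx": 1.1, "ty": 4.9, "tz": 0, "wx": 0, "wy": 0, "wz": 0, "claw": 1}, {"tx": 0, "ty": 0, "tz": -4, "wx": 0, "wy": 0, "wz": 0, "claw": 1}, {"tx": 0, "ty": 0, "tz": 0, "wx": 0, "wy": 0, "wz": 0, "claw": 1}, {"tx": 0, "ty": 0, "tz": 0, "wx": 0, "wy": 0, "wz": 0, "claw": 1}]'

```text
clock: 17.7
tcp_pos: [0.5361, 0.4243, 0.088]
orientation: [-0.0, 0.17, 0.986, -0.0]
wrist_force: [1.3, 0.2, -1.1]
finger_gap: 0.0403
grip_force: 31.1
```

```bash
python3 look.py s6 413 290
```

```text
[ 0.7 -0.1 -1.2] 0.03988591281988788 [0.53676923 0.42466051 0.0889504 ] 17.75
```

View pics/s6.png

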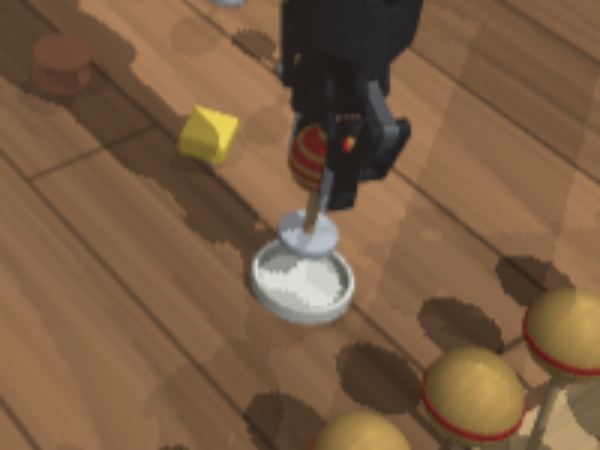

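The small ball's foot hangs just short of the dish centre, crop pixel (308,233). I'll add 4 mm in y, lower and release.

Emit:
carry_out --moves '[{"tx": 0.1, "ty": 0.4, "tz": -2, "wx": 0, "wy": 0, "wz": 0, "claw": 1}, {"tx": 0, "ty": 0, "tz": -1, "wx": 0, "wy": 0, "wz": 0, "claw": 1}, {"tx": 0, "ty": 0, "tz": -0.5, "wx": 0, "wy": 0, "wz": 0, "claw": 1}, {"tx": 0, "ty": 0, "tz": -0.1, "wx": 0, "wy": 0, "wz": 0, "claw": 1}, {"tx": 0, "ty": 0, "tz": 0, "wx": 0, "wy": 0, "wz": 0, "claw": 1}, {"tx": 0, "ty": 0, "tz": 0, "wx": 0, "wy": 0, "wz": 0, "claw": 1}]'

```text
clock: 18.5
tcp_pos: [0.5369, 0.4288, 0.0527]
orientation: [0.0, 0.169, 0.986, -0.0]
wrist_force: [-3.0, -2.4, 7.0]
finger_gap: 0.0402
grip_force: 31.7
```

Emit:
carry_out --moves '[{"tx": 0, "ty": 0, "tz": 0, "wx": 0, "wy": 0, "wz": 0, "claw": 0.2}, {"tx": 0, "ty": 0, "tz": 0, "wx": 0, "wy": 0, "wz": 0, "claw": -0.6}, {"tx": 0, "ty": 0, "tz": 0, "wx": 0, "wy": 0, "wz": 0, "claw": -1}, {"tx": 0, "ty": 0, "tz": 0, "wx": 0, "wy": 0, "wz": 0, "claw": -1}]'

```text
clock: 19.0
tcp_pos: [0.5372, 0.4295, 0.0513]
orientation: [-0.0, 0.169, 0.986, 0.0]
wrist_force: [-0.4, -0.4, 0.3]
finger_gap: 0.0853
grip_force: 0.0
```

Emit:
carry_out --moves '[{"tx": 0, "ty": 0, "tz": 4, "wx": 0, "wy": 0, "wz": 0, "claw": -1}, {"tx": 0, "ty": 0, "tz": 5, "wx": 0, "wy": 0, "wz": 0, "claw": -1}, {"tx": 0, "ty": 0, "tz": 5, "wx": 0, "wy": 0, "wz": 0, "claw": -1}, {"tx": -3.7, "ty": -4.2, "tz": 3, "wx": 0, "wy": 0, "wz": 0, "claw": -1}, {"tx": -3.7, "ty": -4.2, "tz": 0, "wx": 0, "wy": 0, "wz": 0, "claw": -1}, {"tx": -3.7, "ty": -4.2, "tz": 0, "wx": 0, "wy": 0, "wz": 0, "claw": -1}, {"tx": -3.7, "ty": -4.2, "tz": 0, "wx": 0, "wy": 0, "wz": 0, "claw": -1}, {"tx": 0, "ty": 0, "tz": 0, "wx": 0, "wy": 0, "wz": 0, "claw": -1}]'

```text
clock: 20.0
tcp_pos: [0.3861, 0.2596, 0.2208]
orientation: [-0.001, 0.17, 0.985, -0.001]
wrist_force: [0.7, 1.3, 0.3]
finger_gap: 0.0857
grip_force: 0.0
```

```bash
python3 look.py s7 413 290
```

```text
[ 1.1  1.  -0.8] 0.08481629643857627 [0.38869644 0.26118878 0.2214466 ] 20.05
```

View pics/s7.png

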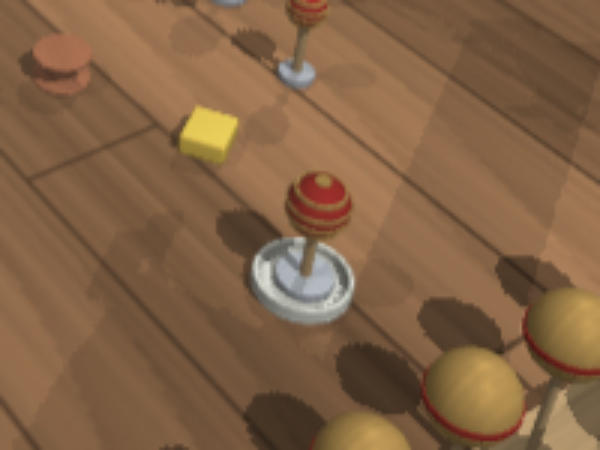

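The small ball stands in its dish at crop pixel (305,275). Now the tiny ball.

Emit:
carry_out --moves '[{"tx": 0, "ty": -0.1, "tz": -3, "wx": 0, "wy": 0, "wz": 0, "claw": -1}, {"tx": 0, "ty": 0, "tz": -4, "wx": 0, "wy": 0, "wz": 0, "claw": -1}, {"tx": 0, "ty": 0, "tz": -4, "wx": 0, "wy": 0, "wz": 0, "claw": -1}, {"tx": 0, "ty": 0, "tz": -4, "wx": 0, "wy": 0, "wz": 0, "claw": -1}, {"tx": 0, "ty": 0, "tz": -2.2, "wx": 0, "wy": 0, "wz": 0, "claw": -1}, {"tx": 0, "ty": 0, "tz": 0, "wx": 0, "wy": 0, "wz": 0, "claw": -1}, {"tx": 0, "ty": 0, "tz": 0, "wx": 0, "wy": 0, "wz": 0, "claw": -1}]'

```text
clock: 20.92
tcp_pos: [0.3912, 0.2619, 0.0499]
orientation: [0.001, 0.169, 0.986, 0.0]
wrist_force: [-1.2, -0.0, -0.0]
finger_gap: 0.0853
grip_force: 0.0
```

Emit:
carry_out --moves '[{"tx": 0, "ty": 0, "tz": 0, "wx": 0, "wy": 0, "wz": 0, "claw": 0}, {"tx": 0, "ty": 0, "tz": 0, "wx": 0, "wy": 0, "wz": 0, "claw": 0.3}, {"tx": 0, "ty": 0, "tz": 0, "wx": 0, "wy": 0, "wz": 0, "claw": 1}, {"tx": 0, "ty": 0, "tz": 0, "wx": 0, "wy": 0, "wz": 0, "claw": 1}, {"tx": 0, "ty": 0, "tz": 0, "wx": 0, "wy": 0, "wz": 0, "claw": 1}, {"tx": 0, "ty": 0, "tz": 0, "wx": 0, "wy": 0, "wz": 0, "claw": 1}]'

```text
clock: 21.68
tcp_pos: [0.3903, 0.2612, 0.0497]
orientation: [0.001, 0.169, 0.986, 0.0]
wrist_force: [-0.5, -0.5, 6.2]
finger_gap: 0.0306
grip_force: 29.5
```

Emit:
carry_out --moves '[{"tx": 0, "ty": 0, "tz": 4, "wx": 0, "wy": 0, "wz": 0, "claw": 1}, {"tx": 0, "ty": 0, "tz": 5, "wx": 0, "wy": 0, "wz": 0, "claw": 1}, {"tx": 0, "ty": 0, "tz": 4, "wx": 0, "wy": 0, "wz": 0, "claw": 1}, {"tx": 3.8, "ty": -4.2, "tz": 1, "wx": 0, "wy": 0, "wz": 0, "claw": 1}, {"tx": 3.8, "ty": -4.2, "tz": 0, "wx": 0, "wy": 0, "wz": 0, "claw": 1}, {"tx": 3.8, "ty": -4.3, "tz": 0, "wx": 0, "wy": 0, "wz": 0, "claw": 1}, {"tx": 3.8, "ty": -4.3, "tz": 0, "wx": 0, "wy": 0, "wz": 0, "claw": 1}, {"tx": 3.8, "ty": -4.3, "tz": 0, "wx": 0, "wy": 0, "wz": 0, "claw": 1}]'

```text
clock: 22.68
tcp_pos: [0.5806, 0.0466, 0.1886]
orientation: [-0.0, 0.169, 0.986, 0.0]
wrist_force: [1.3, 1.2, 0.0]
finger_gap: 0.0303
grip_force: 29.9
```

Emit:
carry_out --moves '[{"tx": 3.8, "ty": -4.3, "tz": 0, "wx": 0, "wy": 0, "wz": 0, "claw": 1}, {"tx": 3.8, "ty": -4.2, "tz": 0, "wx": 0, "wy": 0, "wz": 0, "claw": 1}, {"tx": 3.8, "ty": -4.2, "tz": 0, "wx": 0, "wy": 0, "wz": 0, "claw": 1}, {"tx": 0, "ty": 0, "tz": 0, "wx": 0, "wy": 0, "wz": 0, "claw": 1}, {"tx": 0, "ty": 0, "tz": -5, "wx": 0, "wy": 0, "wz": 0, "claw": 1}, {"tx": 0, "ty": 0, "tz": -5, "wx": 0, "wy": 0, "wz": 0, "claw": 1}, {"tx": 0, "ty": 0, "tz": 0, "wx": 0, "wy": 0, "wz": 0, "claw": 1}, {"tx": 0, "ty": 0, "tz": 0, "wx": 0, "wy": 0, "wz": 0, "claw": 1}]'

```text
clock: 23.68
tcp_pos: [0.6943, -0.0785, 0.0909]
orientation: [0.001, 0.169, 0.986, 0.0]
wrist_force: [0.8, 0.0, 0.8]
finger_gap: 0.0303
grip_force: 29.9
```

```bash
python3 look.py s8 245 200
```

```text
[-0.4  0.5  0.9] 0.03043052434567922 [ 0.69524569 -0.0788001   0.09197666] 23.725
```

View pics/s8.png

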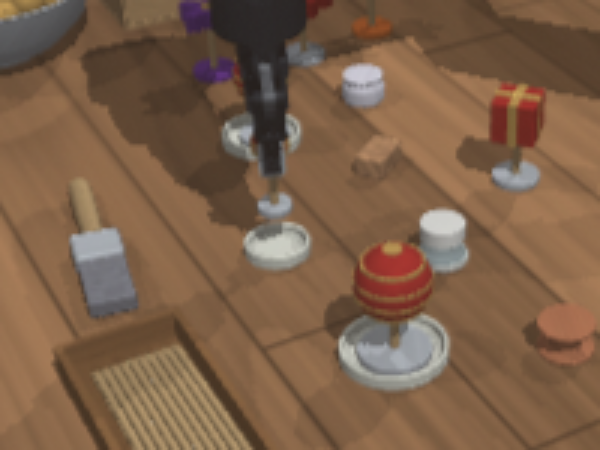

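The tiny ball's foot is over the smallest dish, crop pixel (275,206). I'll lower it and release.

Emit:
carry_out --moves '[{"tx": 0, "ty": 0, "tz": -2, "wx": 0, "wy": 0, "wz": 0, "claw": 1}, {"tx": 0, "ty": 0, "tz": -1, "wx": 0, "wy": 0, "wz": 0, "claw": 1}, {"tx": 0, "ty": 0, "tz": -0.6, "wx": 0, "wy": 0, "wz": 0, "claw": 1}, {"tx": 0, "ty": 0, "tz": -0.2, "wx": 0, "wy": 0, "wz": 0, "claw": 1}, {"tx": 0, "ty": 0, "tz": 0, "wx": 0, "wy": 0, "wz": 0, "claw": 1}, {"tx": 0, "ty": 0, "tz": 0, "wx": 0, "wy": 0, "wz": 0, "claw": 1}]'

```text
clock: 24.48
tcp_pos: [0.6954, -0.0794, 0.0538]
orientation: [0.002, 0.169, 0.986, -0.0]
wrist_force: [-0.3, -0.8, 5.3]
finger_gap: 0.0299
grip_force: 30.2
```

Emit:
carry_out --moves '[{"tx": 0, "ty": 0, "tz": 0, "wx": 0, "wy": 0, "wz": 0, "claw": 0.3}, {"tx": 0, "ty": 0, "tz": 0, "wx": 0, "wy": 0, "wz": 0, "claw": -0.4}, {"tx": 0, "ty": 0, "tz": 0, "wx": 0, "wy": 0, "wz": 0, "claw": -1}, {"tx": 0, "ty": 0, "tz": 0, "wx": 0, "wy": 0, "wz": 0, "claw": -1}, {"tx": 0, "ty": 0, "tz": 4, "wx": 0, "wy": 0, "wz": 0, "claw": -1}, {"tx": 0, "ty": 0, "tz": 5, "wx": 0, "wy": 0, "wz": 0, "claw": -1}, {"tx": 0, "ty": 0, "tz": 5, "wx": 0, "wy": 0, "wz": 0, "claw": -1}, {"tx": 0, "ty": 0, "tz": 4, "wx": 0, "wy": 0, "wz": 0, "claw": -1}]'

```text
clock: 25.48
tcp_pos: [0.6941, -0.0789, 0.2335]
orientation: [0.001, 0.169, 0.986, 0.0]
wrist_force: [0.3, -1.1, -0.6]
finger_gap: 0.0854
grip_force: 0.0
```

Emit:
carry_out --moves '[{"tx": -5, "ty": -3, "tz": 0, "wx": 0, "wy": 0, "wz": 0, "claw": -1}, {"tx": -5, "ty": -3, "tz": 0, "wx": 0, "wy": 0, "wz": 0, "claw": -1}, {"tx": -5, "ty": -3, "tz": 0, "wx": 0, "wy": 0, "wz": 0, "claw": -1}, {"tx": -5, "ty": -3, "tz": 0, "wx": 0, "wy": 0, "wz": 0, "claw": -1}, {"tx": -5, "ty": -3, "tz": 0, "wx": 0, "wy": 0, "wz": 0, "claw": -1}, {"tx": 0, "ty": 0, "tz": 0, "wx": 0, "wy": 0, "wz": 0, "claw": -1}, {"tx": 0, "ty": 0, "tz": 0, "wx": 0, "wy": 0, "wz": 0, "claw": -1}]'

```text
clock: 26.35
tcp_pos: [0.444, -0.2292, 0.2314]
orientation: [0.001, 0.17, 0.986, 0.0]
wrist_force: [0.5, 0.2, 1.0]
finger_gap: 0.0852
grip_force: 0.0
```

```bash
python3 - <<'E'
from h import *
c=read_camera('scene'); cv2.imwrite('pics/end.png',cv2.resize(c['image'][100:340,180:480],None,fx=2.4,fy=2.4))
s=env.get_state(); print(s['clock'],s['tcp_pos'])
E
```

```text
26.4 [ 0.44446816 -0.228816    0.23125243]
```

View pics/end.png

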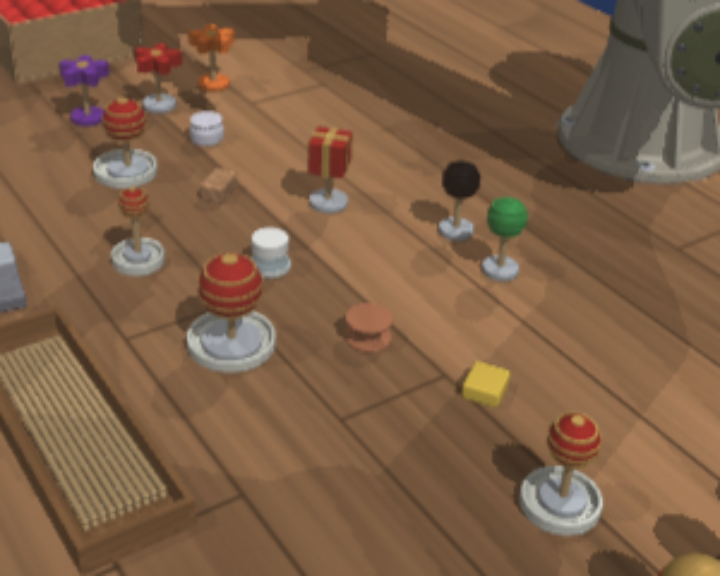

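All four balls stand upright in their dishes at crop pixels (231,338), (125,167), (562,498) and (137,256). The star, parcel and look-alikes have not moved.

```bash
python3 -c "
from workcell import env; print(env.hand_in())"
```

```text
the job is handed in; nothing more can be done
None
```

The job is handed in at about 26 s: each of the four balls stands upright in the dish of its size (placed largest to smallest), with the star, parcel and look-alikes left untouched.

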